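# Open the drawer unit's indexed door by one notch

## Task

On the milk crate stand two plastic units whose sliding doors are locked shut by spring knobs. On the taller one, the unit with two drawers, pull the black knob up, slide the door exactly one notch open and let the knob go so that it drops fully home in that notch. Leave the low unit's door shut.

Things in the scene. Friction and masses are not known exactly. Their poses are not given: they have to be found in the camera images.
- tall_unit: Fixed white plastic unit, 240 long, 100 wide, 100 mm high, on the crate's top (120 mm above the table), left or right of a lower unit. Origin: centre of its underside. x axis: along its length to the front end with two drawer fronts; z up. Its grey door, a 140 x 90 mm plate on top (upper face 106 mm above the origin), carries the black knob and opens along -x, away from the drawers.
- plunger_knob (a point): Black round knob on the tall unit's door: upright cylinder 28 mm across, 26 mm high, free all round. The point is on its axis, 12 mm below its top, 14 mm above its underside and 25 mm above the door plate; a collar 20 mm across is under it. Door shut, it is above the unit's centre. Axes as the unit's: x to the drawer end, z up.
- plunger (a joint): How far that knob is pulled up, m: 0 = home, 0.018 = upper stop. A spring pulls it down (4 N at home, 8.5 N at the stop). Its pin locks the door until it is up by about 13 mm. Released over a notch it drops home; the notch's flared mouth centres the door if within about 10 mm. Released between notches it stays up.
- door (a joint): How far the tall unit's door is open, m: 0 = shut, as at the start. Notches at 0, 0.040 and 0.080 (2.5 mm play each way), end stop 0.086. With the knob up it slides with about 1 N of friction and stays where it is left.
- low_door (a joint): The same for the door of the low unit: 0 = shut, where it must stay. The low unit has the same build and the same knob but is 55 mm high and 85 mm wide and has no drawers. Loose small things (cup, lantern, nail clipper, hair tie holder) stand at the outer sides of the two units.

How it is judged:
On the way:
1. the tall unit's knob is pulled up by more than 10 mm (value of joint plunger above 0.01 m), for 0.1 s.
At the end, for the whole second after the job is handed in: The tall unit's door is one notch open (40 mm, within 6 mm), its knob is down in the notch (within 3 mm of fully home), and the low unit's door is still shut (within 6 mm) (value of joint door between 0.034 and 0.046 m and value of joint plunger below 0.003 m and value of joint low_door below 0.006 m); the robot touches nothing.
It fails at once if the low unit's door is slid open by more than 6 mm (value of joint low_door above 0.006 m).
It also fails if it takes over 29 s, if anything falls off the work surface, if the arm or the gripper's body presses on something with over 40 N, if the wrist force passes 120 N, or if a joint passes its speed limit or range.

## Robot

A 6-joint arm with a two-finger parallel gripper is mounted at the origin on the work surface. World frame = base frame: x ahead of the robot, y to its left, z up, the work surface at z = 0. Lengths are in m, angles in rad, forces in N, time in s.
With the tool pointing down it reaches from about 0.225 to 0.875 m from the base axis. Payload 3.4 kg.
Tool frame: the origin (TCP) lies between the finger pads; the fingertips stand 8 mm ahead of it and the grasp point (between the pads) lies 11 mm behind it; z points along the fingers, y is the line along which they close (so a half turn about z gives the same grasp; the last joint's range is limited). The gripper opens to 85 mm and grips with 20 to 120 N. Pads are 22 mm wide; open, the fingers measure 114 mm over their backs; the gripper's body (76 mm by 85 mm) begins 54 mm behind the grasp point. The pads swing forward as they close: fully open they stand 13 mm farther back than shut.
Start: joints at [-1.272, 0.276, 1.505, -0, 1.361, -0.121], TCP at [0.234, -0.525, 0.239] pointing down, gripper open.
Joint ranges: [-2.89, 2.89], [-0.75, 2.08], [0.22, 2.7], [-1.18, 4.32], [0.11, 2.71], [-2.7, 2.7]. Speed limits (rad/s): [2.57, 2.57, 3.14, 3.14, 3.14, 3.14].

## Interface

Orientations are given as a unit quaternion [w, x, y, z].
In Python, from rig import manip gives the robot as it stands.
- The arm moves only by the tool move_arm, never from a script. Its argument "deltas" is a list that holds one entry, the list of rows, each a list of 5 numbers: the shift along the tool's x, y, z normalised to -1 to 1, where 1 is 80 cm, then the turn about the tool's z normalised to -1 to 1, where 1 is 120 degrees, then the closure, from -1 (fully open) to 1 (shut). In form: [[[tx, ty, tz, twist, grip], ...]]. A call has 1 to 12 rows; each row is the pose to reach, as a shift and turn from the pose commanded when the call began, along the tool's axes at that moment; what a row does not reach only later rows make up. A row lasts 1/10 s, in which the tool goes at most 50 mm and 8.59 degrees, less where a joint would pass 70% of its speed; a pose out of reach is approached as far as the arm can. A call with a number of a shift or a turn outside -1 to 1 is refused whole. A call with a gripper value outside its range is refused whole. The fingers move at their own pace and stop on an object; "squeeze" is the grip in N (left out, the last holds). Time passes only in rows, so rows that repeat a pose let the fingers close. It gives the time, the measured TCP pose, the force, the opening and the grip force at its end, in the units of the state.
- manip.get_state(): the state, without advancing time (a new reading comes with each control period).
- manip.get_image(name): name is "side" or "top" or "wrist"; returns the picture (480x640x3 uint8, red, green, blue); there is no depth.
- manip.camera_params(name): a dict with "fx", "fy", "cx", "cy" (pixels), "R" (3x3) and "t" (3): a world point X has camera coordinates R X + t; the wrist camera has in their place "tool_from_camera" (4x4, takes a point from camera to tool coordinates, whose origin is the TCP and whose axes are the flange's). Camera axes: x right, y down, z forward; pixel columns grow to the right and rows downward; lengths in m; the calibration is good to about 2 mm. A picture is of the moment at which its call begins: read the wrist's pose just before it. camera_params takes no time and is no camera call.
- manip.sign_off(): hands the job in; it is judged then, once.
The state is a dict: "clock": time; "qpos": joint angles; "qd": joint speeds; "effort": joint torques, N m; "position": TCP position; "ee_rot": TCP orientation; "contact_force": force on the tool from outside, world axes, zero at the start; "moment": the same for the moment, N m; "width": finger opening in m; "gripper_force": force on a finger pad.
Only numpy, scipy, OpenCV 4.12 (cv2) and the standard library are available. Lean on these libraries where they do the work, as an engineer would, in place of code of your own. Each camera call takes 0.05 s, during which the arm holds its last target. There are 200 camera calls.

## Working session

There is one attempt and no reset: what is moved stays moved. The work goes in short steps, Python scripts to look and compute and a tool call to move; the robot and the scene stay as the last step left them, time stands still between calls to the robot, and variables do not carry over. Pictures are saved under pics/ and viewed, at most 10 in all, crops included, and the job is handed in when it is done.

Besides the shell and the picture viewer there is one more tool, called after ">>>" as name(argument=value, ...) on one line, values as JSON. move_arm: Moves the arm, as the interface text tells. Scaled input: -1 to 1 covers 80 cm each way for a shift and 120 degrees each way for a turn. Its arguments: {"type":"object","properties":{"deltas":{"type":"array","items":{"type":"array","items":{"type":"array","items":{"type":"number","minimum":-1,"maximum":1}}}},"squeeze":{"type":"number"}},"required":["deltas"]}

```bash
mkdir -p pics; python3 - <<'E'
from rig import manip
import cv2
s=manip.get_state();print(s['clock'],s['position'],s['ee_rot'],s['width'])
for n in("top","side"):
    cv2.imwrite(f"pics/{n}0.png",manip.get_image(n)[:,:,::-1]);print(n,manip.camera_params(n))
print(manip.camera_params("wrist"))
E
```

```text
0.0 [ 0.23419299 -0.52457374  0.23843119] [-9.23942495e-04  9.78051273e-01  2.08362300e-01 -8.00176062e-05] 0.08523831112237666
top {'fx': 442.1155781864997, 'fy': 442.1155781864997, 'cx': 322.77178702273494, 'cy': 248.13688944752238, 'R': array([[ 0.02782704, -0.99949877,  0.01509501],
       [-0.99152046, -0.02951621, -0.12655419],
       [ 0.1269363 , -0.01144538, -0.99184484]]), 't': array([-0.0271203 ,  0.62879874,  0.78791895])}
side {'fx': 619.7224693144645, 'fy': 619.7224693144645, 'cx': 326.23532853766875, 'cy': 235.9572573217181, 'R': array([[-0.85139316, -0.52412332, -0.02060164],
       [-0.23632321,  0.41835876, -0.87699902],
       [ 0.46827452, -0.74180233, -0.4800503 ]]), 't': array([0.49659163, 0.34457216, 0.58851552])}
{'fx': 398.66667250054417, 'fy': 398.66667250054417, 'cx': 319.1135108017967, 'cy': 239.1717539743314, 'tool_from_camera': array([[ 9.65593576e-04, -9.60294782e-01, -2.78985661e-01,
         6.99979530e-02],
       [ 9.99999467e-01,  8.24999577e-04,  6.21359073e-04,
         3.02912084e-04],
       [-3.66524824e-04, -2.78986112e-01,  9.60295067e-01,
        -1.35695783e-01],
       [ 0.00000000e+00,  0.00000000e+00,  0.00000000e+00,
         1.00000000e+00]])}
```

View pics/top0.png

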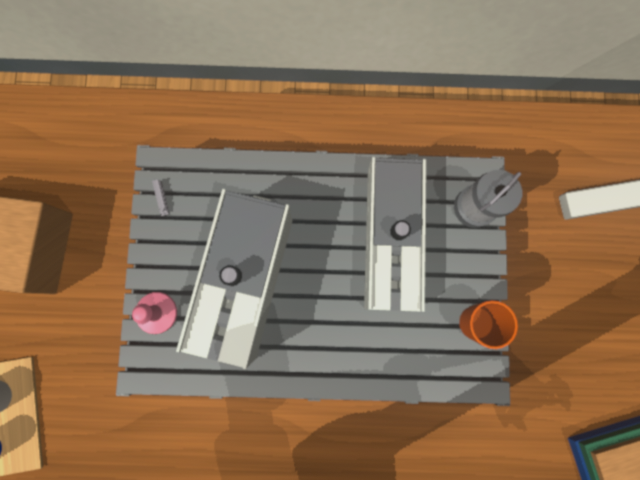

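View pics/side0.png

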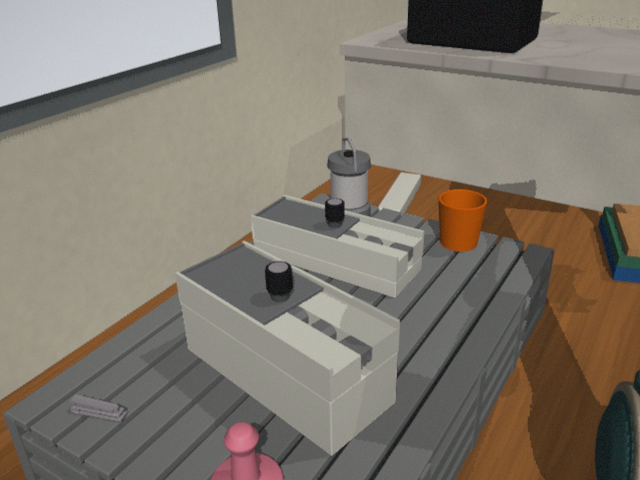

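The tall unit is on the left in the top view: its knob top is at about (230,274), with rim corners (222,190), (288,205), (247,367) and (179,350). In the side view that knob's top is at about (279,268). The drawer end faces the robot.

```bash
cat > h.py <<'E'
from rig import manip
import numpy as np, cv2
from scipy.spatial.transform import Rotation as Ro
def Rot(q): return Ro.from_quat([q[1],q[2],q[3],q[0]])
def atz(p,uv,z,R,t):
    d=R.T@np.array([(uv[0]-p['cx'])/p['fx'],(uv[1]-p['cy'])/p['fy'],1]);c=-R.T@t
    return c+d*(z-c[2])/d[2]
def fixed(n,uv,z):
    p=manip.camera_params(n);return atz(p,uv,z,p['R'],p['t'])
def wrist(s,uv,z):
    p=manip.camera_params('wrist');T=np.eye(4);T[:3,:3]=Rot(s['ee_rot']).as_matrix();T[:3,3]=s['position']
    C=np.linalg.inv(T@p['tool_from_camera']);return atz(p,uv,z,C[:3,:3],C[:3,3])
def plan(s,target,axis_deg,ydeg):
    R=Rot(s['ee_rot']).as_matrix();d=R.T@(np.array(target)-s['position'])
    y=np.degrees(np.arctan2(R[1,1],R[0,1]));print('tool shift mm',d*1e3,'norm',d/.8,'tool y heading',y)
    tw=-((ydeg-y+90)%180-90);print('twist deg',tw,'norm',tw/120)
E
python3 - <<'E'
from h import *
print('top',fixed('top',(230,274),.263),'side',fixed('side',(279,268),.263))
c=[fixed('top',u,.22) for u in [(222,190),(288,205),(247,367),(179,350)]]
for a in c: print(a)
print('ctr',np.mean(c,0))
for a,b in((0,3),(1,2)):
    v=c[b]-c[a];print(np.linalg.norm(v),np.degrees(np.arctan2(v[1],v[0])))
print('low',fixed('top',(401,229),.218))
k=fixed('top',(230,274),.263)
plan(manip.get_state(),[k[0],k[1],.36],0,0)
E
```

```text
top [0.56187589 0.11782411 0.263     ] side [0.5587526 0.12164   0.263    ]
[0.68871507 0.14484183 0.22      ]
[0.66908559 0.04628769 0.22      ]
[0.43413683 0.09522692 0.22      ]
[0.45507626 0.19229484 0.22      ]
ctr [0.56175344 0.11966282 0.22      ]
0.23840906230764602 168.51915531467887
0.23999159849988924 168.2336796545428
low [ 0.63853601 -0.12186694  0.218     ]
tool shift mm [ 561.08063558 -453.29985729 -120.59066834] norm [ 0.70135079 -0.56662482 -0.15073834] tool y heading -65.94603552980054
twist deg -65.94603552980055 norm -0.5495502960816713
```

>>> move_arm(deltas=[[[0,0,-0.2,0,-1],[0,0,-0.2,0,-1],[0,0,-0.2,0,-1],[0.7,-0.565,-0.18,-0.45,-1],[0.7,-0.565,-0.18,-0.45,-1],[0.7,-0.565,-0.18,-0.45,-1],[0.7,-0.565,-0.18,-0.45,-1],[0.7,-0.565,-0.18,-0.45,-1],[0.7,-0.565,-0.18,-0.45,-1],[0.7,-0.565,-0.18,-0.45,-1],[0.7,-0.565,-0.18,-0.45,-1],[0.7,-0.565,-0.18,-0.45,-1]]])

```text
clock: 1.3
position: [0.4392, -0.1223, 0.3854]
ee_rot: [0.0, 0.777, 0.63, -0.0]
contact_force: [0.9, -0.6, 0.3]
width: 0.0856
gripper_force: 0.0
```

```bash
python3 - <<'E'
from h import *
s=manip.get_state();print(s['clock'],s['position'],s['contact_force'])
plan(s,[.560,.119,.36],0,-11.7)
E
```

```text
1.3 [ 0.43920678 -0.12227348  0.38535126] [ 0.85637095 -0.63175203  0.25317156]
tool shift mm [261.06906363  68.18319757  25.3096608 ] norm [0.32633633 0.085229   0.03163708] tool y heading -11.95766711660766
twist deg -0.2576671166076636 norm -0.0021472259717305302
```

>>> move_arm(deltas=[[[0.326,0.085,0.03,-0.002,-1],[0.326,0.085,0.03,-0.002,-1],[0.326,0.085,0.03,-0.002,-1],[0.326,0.085,0.03,-0.002,-1],[0.326,0.085,0.03,-0.002,-1],[0.326,0.085,0.03,-0.002,-1],[0.326,0.085,0.03,-0.002,-1],[0.326,0.085,0.03,-0.002,-1]]])

```text
clock: 2.1
position: [0.5591, 0.1167, 0.3608]
ee_rot: [-0.0, 0.775, 0.632, -0.001]
contact_force: [-0.3, -0.1, 0.3]
width: 0.0853
gripper_force: 0.0
```

```bash
python3 - <<'E'
from h import *
s=manip.get_state();print(s['clock'],s['position'],s['qpos'])
np.save('s1.npy',s,allow_pickle=True)
cv2.imwrite('pics/w1.png',manip.get_image('wrist')[:,:,::-1])
plan(s,[.560,.119,.242],0,-11.7)
E
```

```text
2.1 [0.55908172 0.11673713 0.36083474] [ 8.46398572e-02  2.29843164e-01  1.27521303e+00 -9.69640686e-04
  1.63841687e+00  2.87997160e-01]
tool shift mm [  2.57543418   0.62378486 118.83028726] norm [0.00321929 0.00077973 0.14853786] tool y heading -11.655280964001285
twist deg 0.04471903599871041 norm 0.00037265863332258675
```

View pics/w1.png

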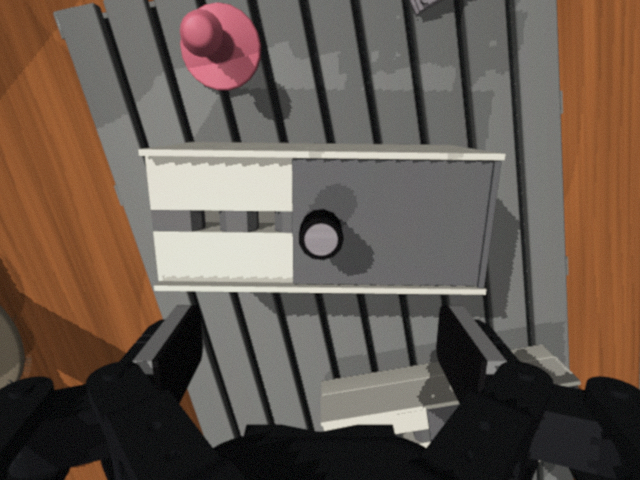

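The unit lies square in the wrist view, with its rims within 0.7° of horizontal. The knob's top disc is at about (321,238).

```bash
python3 - <<'E'
from h import *
s=np.load('s1.npy',allow_pickle=True).item()
k=wrist(s,(321,238),.263);print(k)
for u in[(140,152),(503,157),(155,289),(487,292)]:print(wrist(s,u,.22))
plan(manip.get_state(),[k[0],k[1],.242],0,-11.7)
E
```

```text
[0.56020184 0.11936001 0.263     ]
[0.44961775 0.19140238 0.22      ]
[0.69082115 0.13849227 0.22      ]
[0.42795242 0.09311398 0.22      ]
[0.67165771 0.04064425 0.22      ]
tool shift mm [  3.57833904   0.63377638 119.27659388] norm [0.00447292 0.00079222 0.14909574] tool y heading -11.722608610976753
twist deg -0.0226086109767607 norm -0.00018840509147300584
```

>>> move_arm(deltas=[[[0.0045,0.001,0.05,0,-1],[0.0045,0.001,0.1,0,-1],[0.0045,0.001,0.13,0,-1],[0.0045,0.001,0.148,0,-1],[0.0045,0.001,0.148,0,-1],[0.0045,0.001,0.148,0,-1]]])

```text
clock: 2.75
position: [0.561, 0.119, 0.244]
ee_rot: [0.0, 0.776, 0.631, 0.0]
contact_force: [-0.4, 0.4, -0.2]
width: 0.0858
gripper_force: 0.0
```

>>> move_arm(deltas=[[[0,0,0,0,1],[0,0,0,0,1],[0,0,0,0,1],[0,0,0,0,1],[0,0,0,0,1],[0,0,0,0,1],[0,0,0,0,1],[0,0,0,0,1]]], squeeze=50)

```text
clock: 3.55
position: [0.5607, 0.1203, 0.2439]
ee_rot: [0.0, 0.775, 0.631, 0.0]
contact_force: [-1.9, -0.5, 6.2]
width: 0.0266
gripper_force: 49.2
```

>>> move_arm(deltas=[[[0,0,-0.01,0,1],[0,0,-0.02,0,1],[0,0,-0.02,0,1],[0,0,-0.02,0,1],[0,0,-0.02,0,1]]])

```text
clock: 4.05
position: [0.5607, 0.1202, 0.2582]
ee_rot: [-0.0, 0.776, 0.631, -0.001]
contact_force: [0.9, 1.2, -8.9]
width: 0.0265
gripper_force: 50.0
```

```bash
python3 - <<'E'
from h import *
s=manip.get_state();print(s['clock'],s['position'],s['contact_force'],s['width'],s['gripper_force'])
cv2.imwrite('pics/s2.png',cv2.resize(manip.get_image('side')[160:400,120:440],None,fx=2,fy=2)[:,:,::-1])
E
```

```text
4.05 [0.56065193 0.12021175 0.2581595 ] [ 0.89046071  1.15200118 -8.86655842] 0.026534818755016218 49.9783319234848
```

View pics/s2.png

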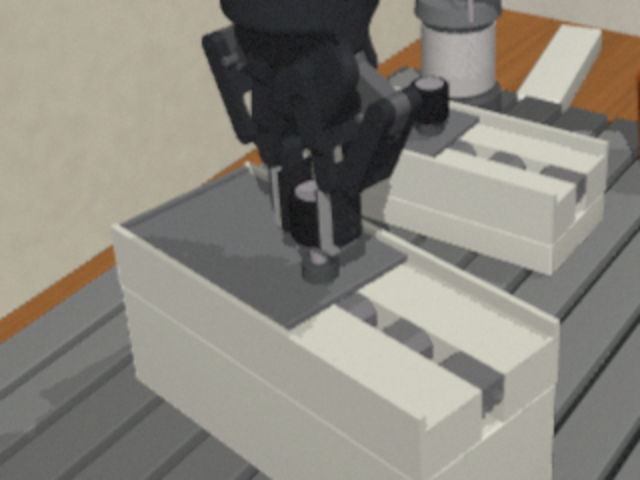

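The knob stands clear of its collar, about 14 mm up and gripped. I'll lift it slightly more and slide 40 mm along tool +y, which is the unit's -x.

>>> move_arm(deltas=[[[0,0,-0.0015,0,1],[0,0,-0.0015,0,1],[0,0.0125,-0.0015,0,1],[0,0.025,-0.0015,0,1],[0,0.0375,-0.0015,0,1],[0,0.05,-0.0015,0,1],[0,0.05,-0.0015,0,1],[0,0.05,-0.0015,0,1],[0,0.05,-0.0015,0,1]]])

```text
clock: 5.0
position: [0.5643, 0.1193, 0.2517]
ee_rot: [-0.031, 0.774, 0.632, -0.029]
contact_force: [-66.6, 15.6, -6.5]
width: 0.0267
gripper_force: 65.0
```

```bash
python3 - <<'E'
from h import *
s=manip.get_state();print(s['clock'],s['position'],s['contact_force'],s['width'])
u=np.array([np.cos(np.radians(-11.9)),np.sin(np.radians(-11.9))]);print('slid',(s['position'][:2]-[.5607,.1202])@u)
E
```

```text
5.0 [0.56430514 0.11930044 0.25172464] [-66.56220441  15.56642246  -6.45643093] 0.026734850364733338
slid 0.0037131527637317384
```

The door didn't move and the force rose to 67 N, so it is still locked. I'll back off and check.

>>> move_arm(deltas=[[[0,-0.025,0,0,1],[0,-0.05,0,0,1],[0,-0.05,0,0,1],[0,-0.05,0,0,1]]])

```text
clock: 5.4
position: [0.5608, 0.1202, 0.2606]
ee_rot: [-0.0, 0.775, 0.631, -0.0]
contact_force: [-2.4, 2.6, -8.0]
width: 0.0264
gripper_force: 50.7
```

```bash
python3 - <<'E'
from h import *
s=manip.get_state();print(s['clock'],s['position'],s['ee_rot'],s['contact_force'],s['width'])
cv2.imwrite('pics/s3.png',cv2.resize(manip.get_image('side')[200:320,200:360],None,fx=4,fy=4)[:,:,::-1])
E
```

```text
5.4 [0.560808   0.12019383 0.26063853] [-1.30820225e-04  7.75414306e-01  6.31452777e-01 -1.61510676e-04] [-2.43784447  2.64562052 -7.95930765] 0.026419512404497136
```

View pics/s3.png

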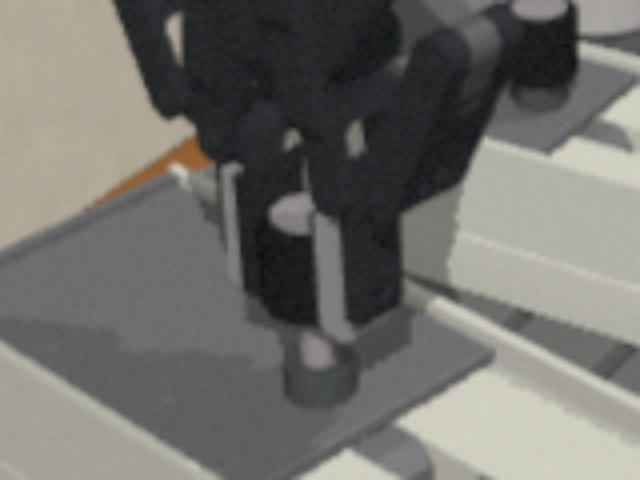

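The knob is up about 16 mm, so my sliding direction was wrong. The end facing the robot is plain, and the exposed track is on that side. The drawer fronts must be at the far end, which means the door opens towards the robot (tool -y). I'll test with a small step.

>>> move_arm(deltas=[[[0,-0.005,0,0,1],[0,-0.01,0,0,1],[0,-0.01,0,0,1]]])

```text
clock: 5.75
position: [0.5538, 0.1217, 0.2605]
ee_rot: [0.0, 0.776, 0.631, 0.001]
contact_force: [1.1, 1.7, -8.1]
width: 0.0267
gripper_force: 50.6
```

>>> move_arm(deltas=[[[0,-0.01,0,0,1],[0,-0.02,0,0,1],[0,-0.03,0,0,1],[0,-0.04,0,0,1],[0,-0.04,0,0,1],[0,-0.04,0,0,1]]])

```text
clock: 6.35
position: [0.521, 0.1287, 0.2605]
ee_rot: [-0.0, 0.775, 0.631, -0.0]
contact_force: [0.4, 3.3, -8.0]
width: 0.0267
gripper_force: 50.4
```

```bash
python3 - <<'E'
from h import *
s=manip.get_state();print(s['clock'],s['position'],s['contact_force'],s['width'])
u=-np.array([np.cos(np.radians(-11.9)),np.sin(np.radians(-11.9))]);print('slid',(s['position'][:2]-[.5607,.1202])@u)
E
```

```text
6.35 [0.52098572 0.12874126 0.26047414] [ 0.40924541  3.25169469 -7.98252914] 0.02667556446919104
slid 0.040622028628499826
```

>>> move_arm(deltas=[[[0,0,0,0,-1],[0,0,0,0,-1],[0,0,0,0,-1],[0,0,0,0,-1],[0,0,0,0,-1],[0,0,0,0,-1],[0,0,-0.06,0,-1],[0,0,-0.12,0,-1],[0,0,-0.12,0,-1],[0,0,-0.12,0,-1]]])

```text
clock: 7.35
position: [0.5223, 0.1283, 0.3577]
ee_rot: [0.001, 0.776, 0.631, 0.001]
contact_force: [0.4, 0.2, -0.5]
width: 0.0853
gripper_force: 0.0
```

```bash
python3 - <<'E'
from h import *
s=manip.get_state();print(s['clock'],s['position'],s['contact_force'],s['width'])
a=manip.get_image('side')[160:400,120:440];b=manip.get_image('wrist')
cv2.imwrite('pics/s4.png',np.hstack([cv2.resize(a,(400,300)),cv2.resize(b,(400,300))])[:,:,::-1])
np.save('s4.npy',s,allow_pickle=True)
E
```

```text
7.35 [0.52233524 0.12828673 0.35768104] [ 0.42510608  0.23506743 -0.53259185] 0.08526809519301218
```

View pics/s4.png

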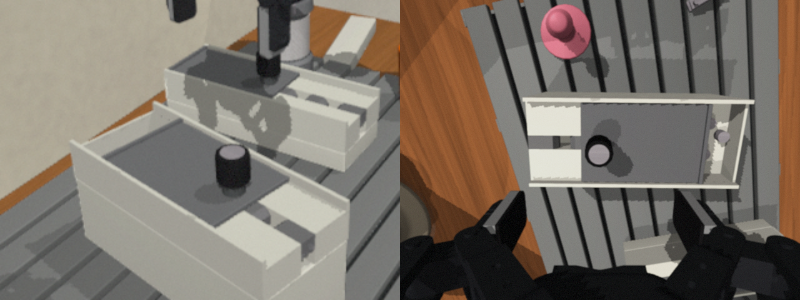

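The door is open one step with the knob right down on its collar, at about (317,248) in the full wrist picture. The low unit's door is unchanged. I'll check the travel and hand in.

```bash
python3 - <<'E'
from h import *
s=np.load('s4.npy',allow_pickle=True).item()
k=wrist(s,(317,248),.263);d=np.hypot(*(k[:2]-[.5602,.1194]));print(k,d)
if abs(d-.04)<.005: print(manip.sign_off())
E
```

```text
[0.52047008 0.12624365 0.263     ] 0.04031503855830925
the job is handed in; nothing more can be done
None
```

The job is handed in: the tall unit's door is one notch open (about 40 mm measured), its knob has dropped back down, and the low unit's door looks unmoved; on the first try I slid the wrong way and pushed the locked door at about 67 N before backing off.

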